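# Clamp a crab tub in the labelling jig with its fold-out crank

## Robot

A 6-joint arm with a two-finger parallel gripper is mounted at the origin on the work surface. World frame = base frame: x ahead of the robot, y to its left, z up, the work surface at z = 0. Lengths are in mm, angles in rad, forces in N, time in s.
With the tool pointing down it reaches from about 325 to 775 mm from the base axis. Payload 9.3 kg.
Tool frame: the origin (TCP) lies between the finger pads; the fingertips stand 8 mm ahead of it and the grasp point (between the pads) lies 11 mm behind it; y points along the fingers, z is the direction in which the jaws open and shut, and the axes are right-handed (so a half turn about y gives the same grasp; the last joint's range is limited). The gripper opens to 85 mm and grips with 20 to 120 N. Pads are 22 mm wide; open, the fingers measure 114 mm over their backs; the gripper's body (76 mm by 85 mm) begins 54 mm behind the grasp point. The pads swing forward as they close: fully open they stand 13 mm farther back than shut.
Start: joints at [-1.299, 0.259, 0.021, 1.334, 0, 1.418], TCP at [226.669, -501.116, 239.279] pointing down, gripper open.
Joint ranges: [-3.04, 3.04], [-0.91, 1.82], [-1.04, 1.36], [-1.92, 1.95], [-1.52, 1.45], [-3.14, 3.14]. Speed limits (rad/s): [2.22, 2.22, 2.79, 3.14, 3.14, 3.14].

## Interface

Orientations are given as a unit quaternion [w, x, y, z].
In Python, from station import state, snapshot, get_calibration, job_done gives the robot as it stands.
- The arm moves only by the tool apply_moves, never from a script. Its argument "commands" is text: rows parted by semicolons, each of 5 numbers parted by spaces: the finger opening in cm, from 0 to 8.54, then the shift along the world's x, y, z in cm, then the turn about the world's z in degrees. A call has 1 to 12 rows; each row is the pose to reach, as a shift and turn from the pose commanded when the call began; what a row does not reach only later rows make up. A row lasts 1/12 s, in which the tool goes at most 41.7 mm and 7.16 degrees, less where a joint would pass 70% of its speed; a pose out of reach is approached as far as the arm can. A call with a gripper value outside its range is refused whole. The fingers move at their own pace and stop on an object; "force" is the grip in N (left out, the last holds). Time passes only in rows, so rows that repeat a pose let the fingers close. It gives the time, the measured TCP pose, the force and the opening at its end, in the units of the state.
- state(): the state, without advancing time (a new reading comes with each control period).
- snapshot(name): name is "scene" or "side" or "wrist"; returns (picture, depth): 480x640x3 uint8, red, green, blue; 480x640 float32, mm along the optical axis (not along the pixel's ray), 0 where there is no reading.
- get_calibration(name): a dict with "fx", "fy", "cx", "cy" (pixels), "rvec" (rotation vector, rad) and "tvec" (3), from world to camera coordinates, as OpenCV has them. Camera axes: x right, y down, z forward; pixel columns grow to the right and rows downward; lengths in mm; the calibration is good to about 2 mm. A picture is of the moment at which its call begins: read the wrist's pose just before it. get_calibration takes no time and is no camera call; for the wrist camera it gives the pose at the moment of the call.
- job_done(): hands the job in, once; it reports no verdict.
The state is a dict: "t": time; "joint_positions": joint angles; "joint_velocities": joint speeds; "effort": joint torques, N m; "position": TCP position; "eef_rot": TCP orientation; "force": force on the tool from outside, world axes, zero at the start; "moment": the same for the moment, N m; "finger_gap": finger opening in mm.
Only numpy, scipy, OpenCV 4.12 (cv2) and the standard library are available. Lean on these libraries where they do the work, as an engineer would, in place of code of your own. Each camera call takes 0.05 s, during which the arm holds its last target. There are 200 camera calls.

## Task

Clamp the tub in the labelling jig: swing the red crank handle out until it stands straight up, crank clockwise until the rubber pad squeezes the tub squarely against the aluminium fence with about 30 N (between 15 and 45 N; more than 60 N crushes the tub), then fold the handle back down flat on the crank arm and let go. Do not touch the tub with the arm and leave the things lying around where they are.

Things in the scene. Friction and masses are not known exactly. Their poses are not given: they have to be found in the camera images.
- jig: Labelling jig fixed to the table: white bed board 200 x 400 x 15 mm with a blue gear housing 110 x 120 mm, 95 mm high. Origin: on the table right below the vertical crank axis, z up. Along the jig's -y follow ram, rubber pad, tub, then the upright aluminium fence: its face is nominally at y = -285 mm but is set by hand, anywhere within 8 mm of that.
- crank (a joint): Crank angle, rad, grows clockwise from above, 0 to 10; at q the arm points to jig direction (-cos q, sin q). Each rad moves the pad 12 mm towards the fence. Stays where left: running free it drags with 0.65 N m (8 to 9 N at the handle, about 7 N as it stands after a push), plus 0.012 N m (0.13 to 0.16 N) per N of squeeze. Steel arm 16 mm wide, its top 126 mm above the table.
- handle (a joint): Fold angle of the red handle, rad: 0 = flat on the crank arm, pointing in to the axis; 1.57 = upright (end stop). Stays where left by slight friction (0.06 N m). Round sleeve, 20 mm diameter, from 12 to 62 mm from the fold pin; it spins freely on its core, so it can be gripped while cranking without turning the gripper.
- handle_root (a point): Fold pin of the handle at the end of the crank arm: horizontal, square to the arm, 75 mm from the crank axis, 137 mm above the table.
- handle_tip (a point): Middle of the handle's free end, 62 mm from the fold pin.
- tub: Lidded clear tub with orange crab filling, 160 (x) x 110 (y) x 54 mm, about 0.5 kg, standing loose and a little askew on the bed board (15 mm above the table). Origin: centre of its underside.
- pad: Black rubber pad 120 x 10 x 45 mm on the ram. Origin: centre of its face to the tub, 45 mm above the table, at jig y = -80 mm - 12 mm x crank angle until it is loaded. It is sprung: once the tub is tight against the fence the squeeze grows by roughly 9 N per further mm of ram (110 N per rad of crank).
- ice_brick: Blue ice brick 150 x 80 x 25 mm, lying loose near the jig: leave it alone.
- marker: Marker pen 130 mm long, lying loose in front of the jig: leave it alone.
- scoop: Steel spoon with a wooden handle, lying loose: leave it alone.
- lids: Stack of white lids 160 x 110 x 25 mm: leave it alone.
- label_roll: Roll of white labels, 90 mm diameter, 50 mm high: leave it alone.
- tub_b: Another tub, under a second one, at the left: leave it alone.
- tub_c: Tub stacked on that other tub: leave it alone.
- sanitiser: White bottle with a blue cap, 160 mm tall: leave it alone.
Not all that is in view belongs to the job. What is shaped like the tub but blue or green is not meant.

How it is judged:
By the outcome, as a careful person would: the job done as asked, in the order asked, and still so for the second after the job is handed in, with the robot touching nothing.
It also fails if it takes over 72 s, if anything falls off the work surface, if the arm or the gripper's body presses on something with over 40 N, if the wrist force passes 120 N, or if a joint passes its speed limit or range.

## Working session

There is one attempt and no reset: what is moved stays moved. The work goes in short steps, Python scripts to look and compute and a tool call to move; the robot and the scene stay as the last step left them, time stands still between calls to the robot, and variables do not carry over. Pictures are saved under pics/ and viewed, about 8 in all and at most 12, crops included, and the job is handed in when it is done.

Besides the shell and the picture viewer there is one more tool, called after ">>>" by a JSON object that holds its "name" and its "arguments", one argument or row to a line. apply_moves: Moves the arm, as the interface text tells. Its arguments: {"type":"object","properties":{"commands":{"type":"string"},"force":{"type":"number"}},"required":["commands"]}

```bash
mkdir -p pics
cat > h.py <<'E'
import numpy as np, cv2
from station import state, snapshot, get_calibration, job_done
def snap(n,f,crop=None,s=1):
    c=get_calibration(n); p,d=snapshot(n)
    np.savez('pics/'+f+'.npz',p=p,d=d,**{k:np.array(c[k]) for k in c})
    q=p[:,:,::-1]
    if crop: q=q[crop[1]:crop[3],crop[0]:crop[2]]
    cv2.imwrite('pics/'+f+'.png',cv2.resize(q,None,fx=s,fy=s,interpolation=cv2.INTER_CUBIC))
def load(f): return np.load('pics/'+f+'.npz')
def cloud(f):
    z=load(f); d=z['d']; v,u=np.mgrid[:480,:640]
    P=np.stack([(u-z['cx'])/z['fx']*d,(v-z['cy'])/z['fy']*d,d],-1)
    R=cv2.Rodrigues(z['rvec'].astype(float))[0]
    return (P-z['tvec'].ravel())@R, z['p'], d>0
def ray(f,u,v,zw):
    z=load(f);R=cv2.Rodrigues(z['rvec'].astype(float))[0]
    c=-R.T@z['tvec'].ravel(); r=R.T@np.array([(u-z['cx'])/z['fx'],(v-z['cy'])/z['fy'],1])
    return c+r*(zw-c[2])/r[2]
E
python3 - <<'E'
from h import *
snap('scene','s0'); snap('side','d0')
import cv2
a=cv2.imread('pics/s0.png');b=cv2.imread('pics/d0.png')
print(state())
for f in('s0','d0'):
    z=load(f);R=cv2.Rodrigues(z['rvec'].astype(float))[0];print(f,-R.T@z['tvec'].ravel(),R[2])
E
```

```text
{'t': 0.1, 'joint_positions': array([-1.29860905e+00,  2.59135534e-01,  2.08476820e-02,  1.33370414e+00,
        1.88611278e-05,  1.41820167e+00]), 'joint_velocities': array([ 7.20195508e-04, -1.69385497e-03,  1.31404058e-03,  1.49839889e-03,
        8.89805492e-05, -3.18085950e-04]), 'effort': array([ 5.02089228e-03, -5.56695342e+01,  3.45066977e+01,  1.16630743e-02,
       -1.40190823e-04,  2.38553872e-05]), 'position': array([ 226.60576574, -500.88711456,  238.7307617 ]), 'eef_rot': array([ 0.14903788, -0.14907509,  0.69164013, -0.69079538]), 'force': array([ 0.30163408, -0.19550624, -0.29936711]), 'moment': array([-0.00318878,  0.02668314,  0.02467394]), 'finger_gap': 85.40987996761157}
s0 [1509.93550148  115.89986903 1475.2861188 ] [-0.5834546  -0.07460513 -0.80871181]
d0 [-210.89339566  692.76534319 1088.85587624] [ 0.51425437 -0.48263535 -0.7089468 ]
```

View pics/s0.png

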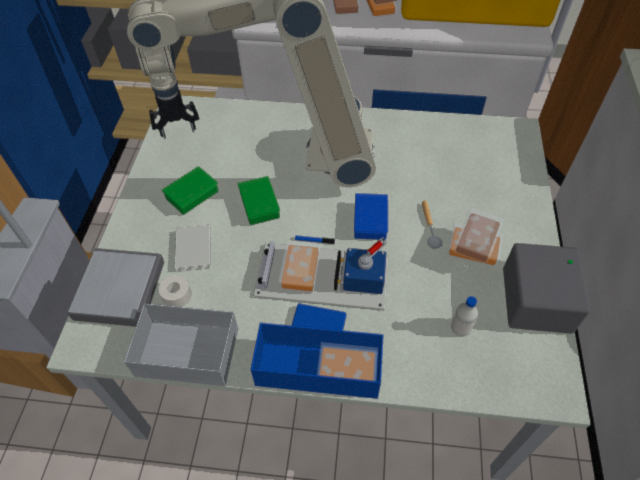

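View pics/d0.png

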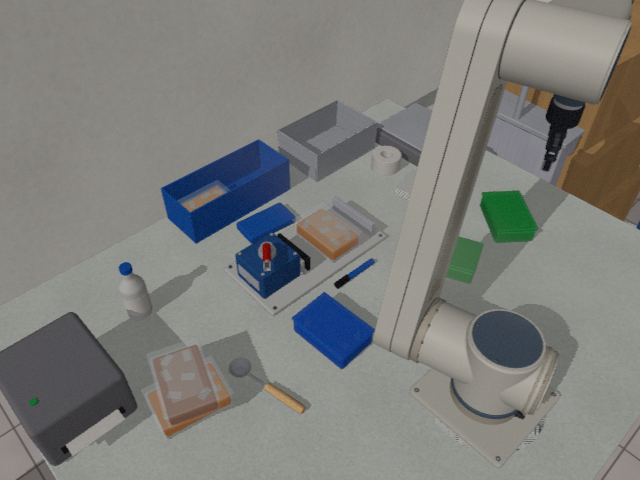

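Run:
```python
from h import *
a=load('s0')['p'][:,:,::-1][225:315,235:400]; b=load('d0')['p'][:,:,::-1][190:310,215:395]
a=cv2.resize(a,(700,382),interpolation=cv2.INTER_CUBIC)
cv2.imwrite('pics/c0.png',a)
for f in('s0','d0'):
    P,p,ok=cloud(f); p=p.astype(int)
    red=ok&(p[...,0]>130)&(p[...,1]<70)&(p[...,2]<70)&(P[...,2]>80)&(P[...,2]<250)
    Q=P[red]; m=Q.mean(0); w,V=np.linalg.eigh(np.cov((Q-m).T)); t=(Q-m)@V[:,2]
    print(f,len(Q),m.round(1),V[:,2].round(2),t.min(),t.max(),Q[:,2].min(),Q[:,2].max())
    sel=ok&(abs(P[...,0]-m[0])<150)&(abs(P[...,1]-m[1])<150)&(abs(P[...,2]-95)<3)
    r=cv2.minAreaRect(P[sel][:,:2].astype(np.float32)); print('housing',sel.sum(),r)
    # orange-ish top of tub & fence
    sel=ok&(abs(P[...,0]-m[0])<130)&(P[...,1]<m[1]-60)&(P[...,1]>m[1]-330)&(abs(P[...,2]-69)<4)
    print('tub',sel.sum(),cv2.minAreaRect(P[sel][:,:2].astype(np.float32)))
    sel=ok&(abs(P[...,0]-m[0])<250)&(P[...,1]<m[1]+150)&(P[...,1]>m[1]-400)&(abs(P[...,2]-15)<4)
    print('bed',sel.sum(),cv2.minAreaRect(P[sel][:,:2].astype(np.float32)))
```

```text
s0 65 [541.8 154.6 143.3] [-0.78  0.62 -0.06] -23.344226414410233 25.36615264693441 133.20546422571584 152.45162156756984
housing 589 ((571.2061767578125, 128.25814819335938), (116.76825714111328, 112.32242584228516), 89.20459747314453)
tub 1231 ((565.70849609375, -37.8162841796875), (264.7232666015625, 162.64817810058594), 89.84711456298828)
bed 2463 ((563.8489379882812, 14.245956420898438), (439.9018249511719, 501.8559265136719), 1.8281991481781006)
d0 7 [539.8 152.5 144.4] [-0.78  0.63 -0.02] -17.15924105515436 28.470951056156633 141.51490582442128 147.14767870816746
housing 888 ((561.341552734375, 128.95738220214844), (118.2398681640625, 109.81609344482422), 89.35848999023438)
tub 1420 ((557.5208129882812, -17.50194549560547), (213.93116760253906, 162.41485595703125), 89.08731079101562)
bed 2763 ((539.709716796875, -28.929061889648438), (465.2245788574219, 470.6824645996094), 4.432063102722168)
```

View pics/c0.png

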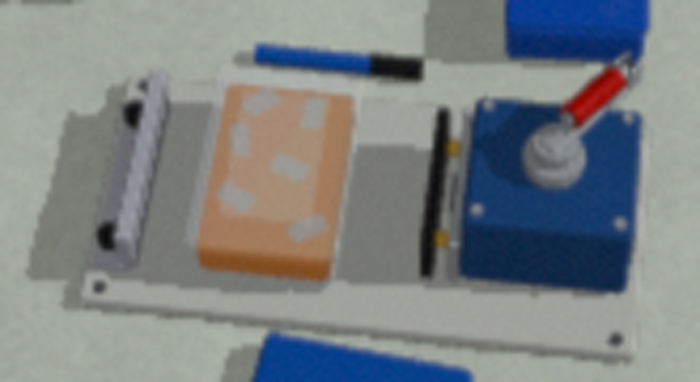

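Run:
```python
from h import *
from scipy.spatial.transform import Rotation as Ro
w=state()['eef_rot'];R=Ro.from_quat([w[1],w[2],w[3],w[0]]).as_matrix();print(R.round(3))
z=get_calibration('wrist');Rc=cv2.Rodrigues(np.array(z['rvec'],float))[0];print('cam',-Rc.T@np.array(z['tvec']).ravel(),Rc[2],Rc[0])
s=165/700
for n,u,v,h in [('bedF',80,300,15),('bedH',630,355,15),('hTL',478,100,95),('hTR',638,110,95),('hBR',630,228,95),('hBL',465,212,95),('hub',555,140,140),('fencetop1',165,72,70),('fencetop0',130,262,70),('armend',630,65,137)]:
    print(n,ray('s0',235+u*s,225+v*s,h).round(1))
for f in('s0','d0'):
    P,p,ok=cloud(f)
    sel=ok&(np.hypot(P[...,0]-568,P[...,1]-130)<25)&(P[...,2]>100); Q=P[sel]; print('hub',np.percentile(Q[:,2],[5,50,95,100]))
    top=Q[Q[:,2]>Q[:,2].max()-8]; print(top.mean(0))
    sel=ok&(abs(P[...,0]-568)<90)&(P[...,1]<-100)&(P[...,1]>-220)&(P[...,2]>25)&(P[...,2]<120);Q=P[sel]
    print('fence z',np.percentile(Q[:,2],[50,90,99]))
    t=Q[Q[:,2]>np.percentile(Q[:,2],99)-6]; print(t.min(0),t.max(0))
    for x in (500,540,580,620):
        m=t[abs(t[:,0]-x)<12]; print(x,m[:,1].min() if len(m) else 0,m[:,1].max() if len(m) else 0)
```

```text
[[-0.911 -0.     0.412]
 [-0.412  0.001 -0.911]
 [-0.    -1.    -0.001]]
cam [ 295.00323768 -469.75081782  372.80369764] [-0.26763393 -0.11946827 -0.95608546] [ 0.41219208 -0.91109567 -0.00153706]
bedF [ 667.  -198.2   15. ]
bedH [670.9 194.   15. ]
hTL [520.   72.4  95. ]
hTR [517.1 186.4  95. ]
hBR [617.2 185.2  95. ]
hBL [615.9  71.3  95. ]
hub [580.4 128.9 140. ]
fencetop1 [ 500.5 -159.3   70. ]
fencetop0 [ 665.  -157.3   70. ]
armend [509.2 177.  137. ]
hub [102.59447511 120.22092241 143.88634496 152.45162157]
[554.32867042 142.75250061 147.55517492]
fence z [61.74667514 69.42594887 73.31268822]
[ 487.15026079 -164.73767724   67.3329415 ] [ 644.06218755 -100.00694434   76.35304114]
500 -123.12564146476936 -101.12298178684212
540 -120.60705300770228 -100.48991015407039
580 -122.97998305018298 -100.53676344914588
620 -124.17969587410303 -101.96171656972835
hub [104.1918151  118.48076347 144.71838966 147.65353826]
[549.52944072 138.94628065 143.42675996]
fence z [56.79125998 67.34960999 70.15236557]
[ 479.72875188 -160.7648806    64.2203088 ] [ 636.75280977 -100.17039888   73.47878915]
500 -123.07438050658925 -100.35629344051725
540 -160.76488060133187 -100.31191796567498
580 -125.92691331327542 -100.4955084615013
620 -125.03502048553821 -100.84678934625734
```

>>> {"name": "apply_moves", "arguments": {
  "commands": "8.5 4 9 3 10; 8.5 10 22 3 30; 8.5 18 38 3 60; 8.5 25 52 3 90; 8.5 31 65 1 117; 8.5 31 65 1 117; 8.5 31 65 1 117; 8.5 31 65 1 117; 8.5 31 65 1 117; 8.5 31 65 1 117; 8.5 31 65 1 117; 8.5 31 65 1 117",
  "force": 30
}}

```text
t: 1.1
position: [440.8, -49.3, 252.7]
eef_rot: [-0.581, 0.581, -0.402, 0.402]
force: [2.2, -1.2, -0.6]
finger_gap: 84.9
```

>>> {"name": "apply_moves", "arguments": {
  "commands": "8.5 9.7 20 0 31; 8.5 9.7 20 0 31; 8.5 9.7 20 0 31; 8.5 9.7 20 0 31; 8.5 9.7 20 0 31; 8.5 9.7 20 0 31; 8.5 9.7 20 0 31"
}}

```text
t: 1.68
position: [538.3, 151.5, 251.5]
eef_rot: [-0.667, 0.668, -0.234, 0.233]
force: [-1.2, -0.4, 0.1]
finger_gap: 85.1
```

Run:
```python
from h import *
from scipy.spatial.transform import Rotation as Ro
snap('wrist','w1')
st=state();w=st['eef_rot'];R=Ro.from_quat([w[1],w[2],w[3],w[0]]).as_matrix();print(st['position'],np.degrees(np.arctan2(R[1,2],R[0,2])),st['joint_positions'].round(3))
for f in ('w1',):
    P,p,ok=cloud(f); p=p.astype(int)
    red=ok&(p[...,0]>110)&(p[...,1]<70)&(p[...,2]<70)&(P[...,2]>115)&(P[...,2]<170)
    Q=P[red]; m=Q.mean(0); w,V=np.linalg.eigh(np.cov((Q-m).T)); t=(Q-m)@V[:,2]
    print(f,len(Q),m.round(1),V[:,2].round(3),t.min(),t.max(),Q[:,2].min(),Q[:,2].max())
    c=m+V[:,2]*(t.min()+t.max())/2; print('centre',c)
    sel=ok&(abs(P[...,2]-95)<3)&(abs(P[...,0]-568)<80)&(abs(P[...,1]-129)<80); print(cv2.minAreaRect(P[sel][:,:2].astype(np.float32)))
```

```text
[537.58339429 149.90581941 251.74562208] 51.4135564168011 [ 0.122  0.271  0.07   1.372 -0.     0.795]
w1 1639 [534.6 151.5 144.3] [-0.782  0.624 -0.008] -26.171177177854535 23.754187248874292 133.47402702151297 149.11331439725456
centre [535.56304757 150.7041653  144.32915476]
((564.77392578125, 127.07044982910156), (117.5486831665039, 107.52058410644531), 89.23844146728516)
```

View pics/w1.png

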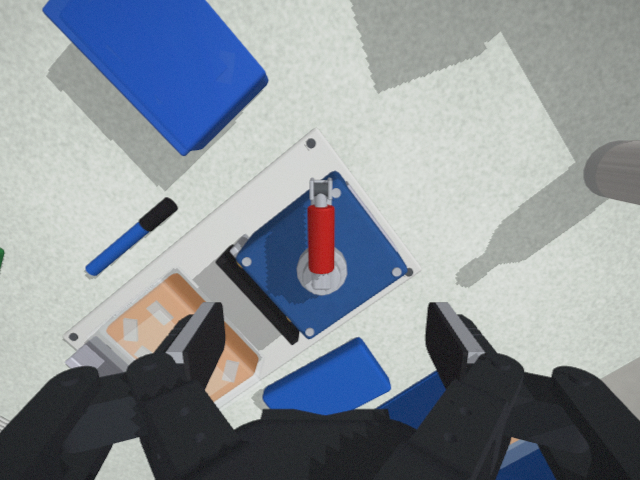

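>>> {"name": "apply_moves", "arguments": {
  "commands": "8.5 0 -0.1 -4 0; 8.5 0 -0.1 -8 0; 8.5 0 -0.1 -11 0; 8.5 0 -0.1 -12.5 0; 8.5 0 -0.1 -12.5 0; 5 0 -0.1 -12.5 0; 3 0 -0.1 -12.5 0; 1.5 0 -0.1 -12.5 0; 1.5 0 -0.1 -12.5 0;  1.5 0 -0.1 -12.5 0; 1.5 0 -0.1 -12.5 0; 1.5 0 -0.1 -12.5 0",
  "force": 30
}}

```text
t: 2.73
position: [538.1, 147.7, 128.5]
eef_rot: [0.667, -0.667, 0.234, -0.235]
force: [1.2, 0.9, 4.3]
finger_gap: 19.1
```

>>> {"name": "apply_moves", "arguments": {
  "commands": "1.5 0 0 0.53 0; 1.5 -0.11 0.09 1.06 0; 1.5 -0.24 0.19 1.56 0; 1.5 -0.43 0.34 2.04 0; 1.5 -0.66 0.53 2.48 0; 1.5 -0.94 0.75 2.89 0; 1.5 -1.25 1 3.24 0; 1.5 -1.6 1.27 3.53 0; 1.5 -2.36 1.88 3.94 0; 1.5 -3.19 2.55 4.08 0; 1.5 -3.36 2.68 4.08 0; 1.5 -3.36 2.68 4.08 0"
}}

```text
t: 3.73
position: [504.7, 174.3, 169.7]
eef_rot: [0.667, -0.667, 0.233, -0.235]
force: [4.5, -2.2, 0.8]
finger_gap: 17.8
```

Run:
```python
from h import *
snap('wrist','w2'); snap('scene','s2')
st=state();print(st['position'],st['force'],st['moment'],st['finger_gap'])
a=load('w2')['p'][:,:,::-1][100:420,160:480]; b=load('s2')['p'][:,:,::-1][210:290,320:400]
cv2.imwrite('pics/c2.png',np.hstack([cv2.resize(a,(400,400)),cv2.resize(b,(400,400),interpolation=cv2.INTER_CUBIC)]))
```

```text
[504.84657763 174.13533624 169.6301614 ] [ 4.88435405 -1.49020567  0.94793826] [-0.39103316 -1.15870846  0.04857226] 17.848737225541324
```

View pics/c2.png

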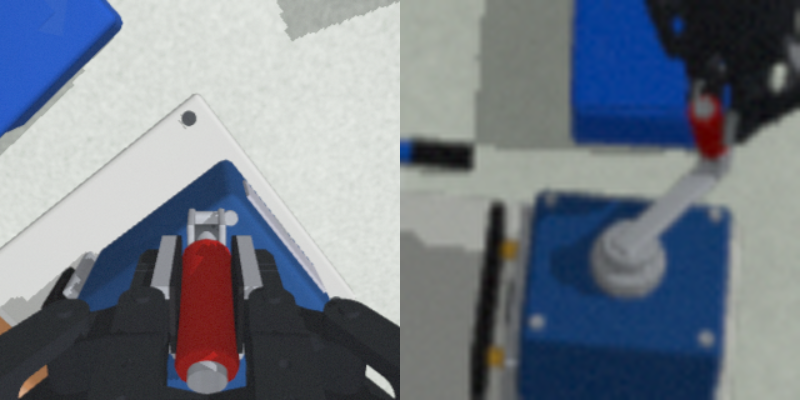

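```bash
cat > arc.py <<'E'
import sys; from h import *
# cx cy R start_bearing stop step : rows from commanded start (px,py)
cx,cy,R,a,n,step,px,py=map(float,sys.argv[1:9]); yaw=float(sys.argv[9])
out=[]
for i in range(1,int(n)+1):
    b=np.radians(a-i*step); out.append('1.5 %.2f %.2f 0 %.0f'%((cx+R*np.cos(b)-px)/10,(cy+R*np.sin(b)-py)/10,yaw*i/n))
print('; '.join(out))
E
python3 arc.py 565.3 127 75 142 11 10 504.8 174.1 -20
```

```text
1.5 1.03 0.86 0 -2; 1.5 2.08 1.65 0 -4; 1.5 3.24 2.24 0 -5; 1.5 4.49 2.63 0 -7; 1.5 5.79 2.79 0 -9; 1.5 7.09 2.72 0 -11; 1.5 8.37 2.42 0 -13; 1.5 9.57 1.91 0 -15; 1.5 10.67 1.20 0 -16; 1.5 11.62 0.31 0 -18; 1.5 12.41 -0.74 0 -20
```

>>> {"name": "apply_moves", "arguments": {
  "commands": "1.5 0.2 -0.1 0 0; 1.5 1.03 0.86 0 -2; 1.5 2.08 1.65 0 -4; 1.5 3.24 2.24 0 -5; 1.5 4.49 2.63 0 -7; 1.5 5.79 2.79 0 -9; 1.5 7.09 2.72 0 -11; 1.5 8.37 2.42 0 -13; 1.5 9.57 1.91 0 -15; 1.5 10.67 1.2 0 -16; 1.5 11.62 0.31 0 -18; 1.5 11.62 0.31 0 -18",
  "force": 60
}}

```text
t: 4.83
position: [620.1, 177.4, 168.3]
eef_rot: [0.622, -0.622, 0.337, -0.335]
force: [-2.4, 4.5, 2.9]
finger_gap: 14.6
```

Run:
```python
from h import *
st=state();p=st['position'];print(p,st['force'],st['finger_gap'],st['joint_positions'].round(2))
v=p[:2]-[565.3,127];print(np.hypot(*v),np.degrees(np.arctan2(v[1],v[0])))
```

```text
[620.10104274 177.37859056 168.31023151] [-2.43991373  4.4593577   2.94234695] 14.634668351220382 [0.15 0.45 0.13 1.25 0.   1.14]
74.43894593556605 42.59232208709765
```

Run:
```python
from h import *
snap('wrist','w3'); snap('scene','s3')
a=load('w3')['p'][:,:,::-1][100:420,160:480]; b=load('s3')['p'][:,:,::-1][210:310,240:400]
cv2.imwrite('pics/c3.png',np.hstack([cv2.resize(a,(400,400)),cv2.resize(b,(400,400)[:1]+(400,),interpolation=cv2.INTER_CUBIC)]))
```

```text
(no output)
```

View pics/c3.png

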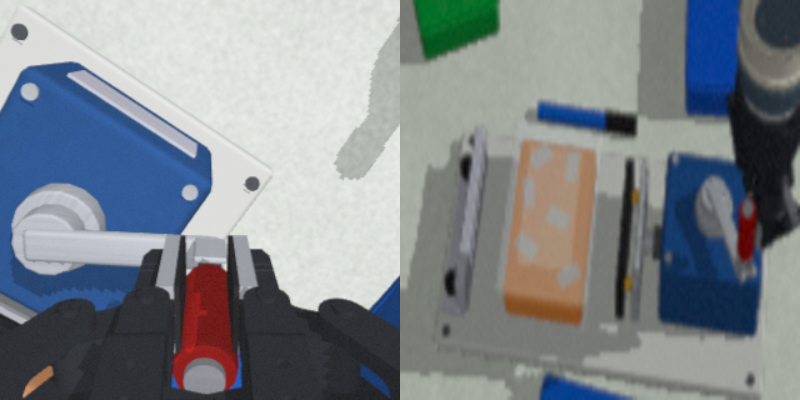

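```bash
python3 arc.py 565.3 127 75 42.6 12 10 620.3 177.5 -20
```

```text
1.5 0.82 -1.01 0 -2; 1.5 1.42 -2.17 0 -3; 1.5 1.82 -3.41 0 -5; 1.5 1.99 -4.71 0 -7; 1.5 1.94 -6.02 0 -8; 1.5 1.66 -7.29 0 -10; 1.5 1.16 -8.50 0 -12; 1.5 0.46 -9.61 0 -13; 1.5 -0.42 -10.57 0 -15; 1.5 -1.46 -11.37 0 -17; 1.5 -2.62 -11.97 0 -18; 1.5 -3.86 -12.37 0 -20
```

>>> {"name": "apply_moves", "arguments": {
  "commands": "1.5 0.82 -1.01 0 -2; 1.5 1.42 -2.17 0 -3; 1.5 1.82 -3.41 0 -5; 1.5 1.99 -4.71 0 -7; 1.5 1.94 -6.02 0 -8; 1.5 1.66 -7.29 0 -10; 1.5 1.16 -8.5 0 -12; 1.5 0.46 -9.61 0 -13; 1.5 -0.42 -10.57 0 -15; 1.5 -1.46 -11.37 0 -17; 1.5 -2.62 -11.97 0 -18; 1.5 -2.62 -11.97 0 -18",
  "force": 45
}}

```text
t: 5.93
position: [587.7, 67.7, 168.7]
eef_rot: [0.567, -0.56, 0.434, -0.421]
force: [-19.8, 51.3, 7.2]
finger_gap: 14.8
```

```bash
cat > st.py <<'E'
from h import *
st=state();p=st['position'];c=np.array([565.3,127]);v=p[:2]-c;b=np.arctan2(v[1],v[0]);F=st['force']
t=np.array([np.sin(b),-np.cos(b)]);print(p.round(1),F.round(1),st['finger_gap'],'t',st['t'],'R',np.hypot(*v),'bear',np.degrees(b),'Ftang',F[:2]@t,'Frad',F[:2]@v/np.hypot(*v),'j6',st['joint_positions'][5])
E
python3 st.py; python3 arc.py 565.3 127 75 -67 11 10 594 57.5 -18
```

```text
[587.7  67.7 168.7] [-19.8  51.3   7.2] 14.752970623019309 t 5.9333 R 63.42688123240204 bear -69.31891200961086 Ftang 0.4187377510017399 Frad -55.003062422606384 j6 1.2607453098649093
1.5 -1.18 -0.36 0 -2; 1.5 -2.48 -0.54 0 -3; 1.5 -3.78 -0.49 0 -5; 1.5 -5.06 -0.22 0 -7; 1.5 -6.27 0.27 0 -8; 1.5 -7.38 0.96 0 -10; 1.5 -8.36 1.84 0 -11; 1.5 -9.16 2.87 0 -13; 1.5 -9.77 4.02 0 -15; 1.5 -10.18 5.26 0 -16; 1.5 -10.36 6.56 0 -18
```

Run:
```python
from h import *
snap('wrist','w4'); snap('scene','s4'); snap('side','d4')
print(state()['force'],state()['position'])
a=load('w4')['p'][:,:,::-1]; b=load('s4')['p'][:,:,::-1][200:320,240:400]; d=load('d4')['p'][:,:,::-1][150:310,210:390]
top=cv2.resize(a,(400,300)); r=cv2.resize(b,(400,300),interpolation=cv2.INTER_CUBIC); e=cv2.resize(d,(338,300),interpolation=cv2.INTER_CUBIC)
a2=cv2.resize(a[100:420,160:480],(462,300))
cv2.imwrite('pics/c4.png',np.vstack([np.hstack([top,r]),np.hstack([a2,e])]))
```

```text
[-22.8469308   49.55654362  12.71655208] [587.86928661  67.77686699 168.50119962]
```

View pics/c4.png

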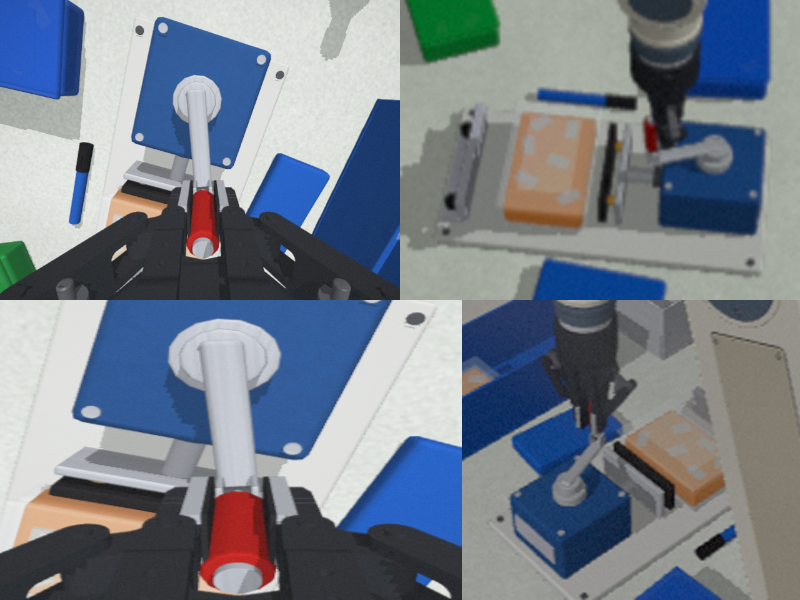

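Run:
```python
from h import *
from scipy.spatial.transform import Rotation as Ro
w=state()['eef_rot'];R=Ro.from_quat([w[1],w[2],w[3],w[0]]).as_matrix();print('tool',R[:,0].round(2),R[:,1].round(2),R[:,2].round(2))
for f in('w2','w3','w4','s4','d4'):
    P,p,ok=cloud(f); p=p.astype(int)
    near=np.hypot(P[...,0]-565,P[...,1]-127)<110
    red=ok&near&(p[...,0]>110)&(p[...,1]<70)&(p[...,2]<70)&(P[...,2]>115)&(P[...,2]<230)
    Q=P[red]
    print(f,'red',len(Q),Q.mean(0).round(1),'z',Q[:,2].min().round(),Q[:,2].max().round())
    for lo,hi in((140,155),(155,170),(170,185),(185,205)):
        s=Q[(Q[:,2]>lo)&(Q[:,2]<hi)]
        if len(s): print('   ',lo,np.median(s,0).round(1),len(s))
    g=ok&near&(abs(P[...,2]-126)<3.5)&(p.min(-1)>90)&(p.max(-1)-p.min(-1)<40)
    A=P[g]; 
    if len(A)>20:
        r=cv2.minAreaRect(A[:,:2].astype(np.float32)); m=A.mean(0);_,V=np.linalg.eigh(np.cov((A-m)[:,:2].T));d=V[:,1];print('  arm',len(A),m.round(1),np.degrees(np.arctan2(d[1],d[0])).round(1))
```

```text
tool [ 0.27 -0.96 -0.02] [-0.01  0.02 -1.  ] [ 0.96  0.27 -0.  ]
w2 red 3966 [510.2 170.6 180.8] z 151.0 199.0
    140 [503.5 177.4 153.5] 160
    155 [504.8 175.  163.1] 866
    170 [508.2 172.4 177.9] 1110
    185 [512.7 168.7 194.7] 1830
  arm 204 [503.5 175.8 125.1] 51.8
w3 red 2867 [625.4 169.9 183.5] z 150.0 200.0
    140 [624.4 172.  153.1] 126
    155 [624.3 172.  163.1] 506
    170 [624.2 171.9 177.8] 670
    185 [624.7 169.8 197.2] 1565
  arm 3317 [584.1 139.6 124.9] -147.7
w4 red 3054 [589.7  61.7 183.5] z 150.0 200.0
    140 [588.9  64.5 153. ] 128
    155 [588.7  64.2 162.9] 542
    170 [589.   63.6 178.1] 719
    185 [589.4  61.4 197.2] 1665
  arm 5069 [574.2 102.8 124.9] 109.7<stdin>:9: RuntimeWarning: Mean of empty slice.
  ret = um.true_divide(
Traceback (most recent call last):
ValueError: zero-size array to reduction operation minimum which has no identity
```

>>> {"name": "apply_moves", "arguments": {
  "commands": "4.5 0 0 0 0; 4.5 0 0 0 0; 4.5 0 0 0 0; 4.5 0 0 0 0; 4.5 0 0 0 0",
  "force": 40
}}

```text
t: 6.5
position: [594.1, 57.2, 168.6]
eef_rot: [-0.562, 0.562, -0.429, 0.429]
force: [0.4, -0.2, -0.1]
finger_gap: 45.2
```

```bash
python3 st.py
python3 - <<'E'
from h import *
from scipy.spatial.transform import Rotation as Ro
w=state()['eef_rot'];R=Ro.from_quat([w[1],w[2],w[3],w[0]]).as_matrix();print('tool',R[:,0].round(3),R[:,2].round(3))
snap('wrist','w5')
P,p,ok=cloud('w5'); p=p.astype(int)
near=np.hypot(P[...,0]-565,P[...,1]-127)<110
g=ok&near&(abs(P[...,2]-126)<3.5)&(p.min(-1)>90)&(p.max(-1)-p.min(-1)<40)
A=P[g];m=A.mean(0);_,V=np.linalg.eigh(np.cov((A-m)[:,:2].T));d=V[:,1];d=d*np.sign(d@[.3,-.9]);print('arm',m,np.degrees(np.arctan2(d[1],d[0])),np.array([565.3,127.5])+75*d)
red=ok&near&(p[...,0]>110)&(p[...,1]<70)&(p[...,2]<70)&(P[...,2]>115)&(P[...,2]<230);Q=P[red];print(Q[:,2].min(),Q[:,2].max())
for lo,hi in((140,155),(155,170),(170,185),(185,205)):
    s=Q[(Q[:,2]>lo)&(Q[:,2]<hi)]
    if len(s): print('   ',lo,np.median(s,0).round(1),len(s))
E
```

```text
[594.1  57.2 168.6] [ 0.4 -0.2 -0.1] 45.18151756464374 t 6.5 R 75.5273330201578 bear -67.61875422609145 Ftang -0.2647506159197592 Frad 0.32389038839343726 j6 1.2603477598666017
tool [ 0.263 -0.965  0.   ] [ 0.965  0.263 -0.   ]
arm [574.11589462 103.06466619 124.92504501] -70.16927261354982 [590.74318452  56.94757721]
150.07407556354786 200.39067241577985
    140 [589.5  65.  152.9] 130
    155 [588.9  65.  162.9] 580
    170 [588.8  64.9 178.1] 799
    185 [589.1  63.  197.1] 1797
```

>>> {"name": "apply_moves", "arguments": {
  "commands": "4.5 -0.33 -0.02 0 0; 4.5 -0.33 -0.02 0 0; 3 -0.33 -0.02 0 0; 1.8 -0.33 -0.02 0 0; 1.8 -0.33 -0.02 0 0; 1.8 -0.33 -0.02 0 0",
  "force": 30
}}

```text
t: 7.05
position: [590.4, 57.3, 168.7]
eef_rot: [-0.562, 0.562, -0.429, 0.429]
force: [-3.6, -1.4, 2.7]
finger_gap: 19.3
```

```bash
sed -i 's/565.3,127\]/565.3,127.5]/' st.py; python3 st.py; python3 arc.py 565.3 127.5 75 -70 12 10 590.7 57 0
```

```text
[590.4  57.3 168.7] [-3.6 -1.4  2.7] 19.348881142338406 t 7.05 R 74.53161443066736 bear -70.2845807111847 Ftang 3.8619625020765835 Frad 0.11431581620705476 j6 1.2598104290284973
1.5 -1.24 -0.34 0 0; 1.5 -2.54 -0.45 0 0; 1.5 -3.84 -0.34 0 0; 1.5 -5.11 0.00 0 0; 1.5 -6.29 0.55 0 0; 1.5 -7.36 1.30 0 0; 1.5 -8.29 2.23 0 0; 1.5 -9.04 3.30 0 0; 1.5 -9.59 4.48 0 0; 1.5 -9.93 5.75 0 0; 1.5 -10.04 7.05 0 0; 1.5 -9.93 8.35 0 0
```

>>> {"name": "apply_moves", "arguments": {
  "commands": "1.8 -1.24 -0.34 0 0; 1.8 -2.54 -0.45 0 0; 1.8 -3.84 -0.34 0 0; 1.8 -5.11 0 0 0; 1.8 -6.29 0.55 0 0; 1.8 -7.36 1.3 0 0; 1.8 -7.36 1.3 0 0; 1.8 -7.36 1.3 0 0"
}}

```text
t: 7.72
position: [516.7, 70.7, 168.7]
eef_rot: [-0.562, 0.562, -0.429, 0.429]
force: [-2.3, -1.1, 2.0]
finger_gap: 19.0
```

```bash
cat > arm.py <<'E'
from h import *
from scipy.spatial.transform import Rotation as Ro
import sys
w=state()['eef_rot'];R=Ro.from_quat([w[1],w[2],w[3],w[0]]).as_matrix();tcp=state()['position']
snap('wrist',sys.argv[1])
P,p,ok=cloud(sys.argv[1]); p=p.astype(int); ax=np.array([565.3,127.5]); v=tcp[:2]-ax
D=P[...,:2]-ax; rr=np.hypot(D[...,0],D[...,1])
g=ok&(rr<72)&(rr>22)&(abs(P[...,2]-125)<3)&(p.min(-1)>90)&(p.max(-1)-p.min(-1)<40)
A=D[g]; A=A[A@v>0]; d=A.mean(0); d/=np.hypot(*d)
pin=ax+75*d; b=np.degrees(np.arctan2(d[1],d[0]));o=pin-tcp[:2]
print('arm n',len(A),'bear',b,'q',np.radians(180-.7-b)%(2*np.pi),'pin',pin,'sleeve in tool x,z',o@R[:2,0],o@R[:2,2])
red=ok&(rr<110)&(p[...,0]>110)&(p[...,1]<70)&(p[...,2]<70)&(P[...,2]>115)&(P[...,2]<230);Q=P[red];print('red z',Q[:,2].min(),Q[:,2].max())
E
python3 st.py; python3 arm.py w6
```

```text
[516.7  70.7 168.7] [-2.3 -1.1  2. ] 18.954709521534717 t 7.7167 R 74.79069598095676 bear -130.5345591493477 Ftang 1.057725150364784 Frad 2.3714518240514337 j6 1.278619966918644
arm n 2550 bear -130.82233968383295 q 5.412655911471155 pin [516.27132194  70.74448284] sleeve in tool x,z -0.19472541011788747 -0.3839266235504204
red z 150.30291729275484 199.8494838229418
```

```bash
python3 arc.py 565.3 127.5 75 -130.5 8 10 516.7 70.7 0
```

```text
1.5 -0.93 0.91 0 0; 1.5 -1.67 1.99 0 0; 1.5 -2.21 3.18 0 0; 1.5 -2.54 4.44 0 0; 1.5 -2.64 5.75 0 0; 1.5 -2.51 7.05 0 0; 1.5 -2.17 8.31 0 0; 1.5 -1.60 9.49 0 0
```

>>> {"name": "apply_moves", "arguments": {
  "commands": "1.8 -0.93 0.91 0 0; 1.8 -1.67 1.99 0 0; 1.8 -2.21 3.18 0 0; 1.8 -2.54 4.44 0 0; 1.8 -2.64 5.75 0 0; 1.8 -2.51 7.05 0 0; 1.8 -2.17 8.31 0 0; 1.8 -1.6 9.49 0 0; 1.8 -1.6 9.49 0 0; 1.8 -1.6 9.49 0 0"
}}

```text
t: 8.6
position: [500.9, 166.3, 168.6]
eef_rot: [0.562, -0.562, 0.429, -0.428]
force: [-3.7, 1.7, 3.8]
finger_gap: 19.3
```

```bash
python3 st.py; python3 arm.py w7
python3 - <<'E'
from h import *
snap('scene','s7');snap('side','d7')
b=load('s7')['p'][:,:,::-1][220:320,240:400]; d=load('d7')['p'][:,:,::-1][170:310,210:390]
cv2.imwrite('pics/c7.png',np.hstack([cv2.resize(b,(440,380),interpolation=cv2.INTER_CUBIC),cv2.resize(d,(360,380),interpolation=cv2.INTER_CUBIC)]))
E
python3 arc.py 565.3 127.5 75 -210.5 11 2 500.7 165.6 0
```

```text
[500.9 166.3 168.6] [-3.7  1.7  3.8] 19.31327985119687 t 8.6 R 75.22646198500932 bear 148.94480983790086 Ftang -0.43111105288251983 Frad 4.023082418959373 j6 1.4639514336004789
arm n 186 bear 141.5746605150181 q 0.6584313854455561 pin [506.54359949 174.11207353] sleeve in tool x,z -6.022728117203095 7.550147274175253
red z 149.92016780096162 199.93801704529784
1.5 0.13 0.22 0 0; 1.5 0.28 0.44 0 0; 1.5 0.43 0.65 0 0; 1.5 0.59 0.86 0 0; 1.5 0.76 1.06 0 0; 1.5 0.93 1.26 0 0; 1.5 1.11 1.45 0 0; 1.5 1.30 1.63 0 0; 1.5 1.49 1.81 0 0; 1.5 1.69 1.98 0 0; 1.5 1.89 2.14 0 0
```

View pics/c7.png

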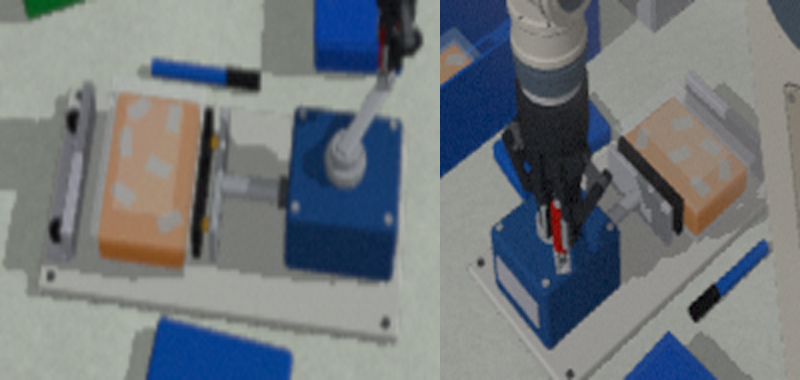

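>>> {"name": "apply_moves", "arguments": {
  "commands": "1.8 0.13 0.22 0 0; 1.8 0.28 0.44 0 0; 1.8 0.43 0.65 0 0; 1.8 0.59 0.86 0 0; 1.8 0.76 1.06 0 0; 1.8 0.93 1.26 0 0; 1.8 1.11 1.45 0 0; 1.8 1.3 1.63 0 0; 1.8 1.49 1.81 0 0; 1.8 1.69 1.98 0 0; 1.8 1.89 2.14 0 0"
}}

```text
t: 9.67
position: [518.4, 186.3, 168.6]
eef_rot: [-0.561, 0.563, -0.43, 0.428]
force: [-9.3, -2.4, 8.0]
finger_gap: 19.2
```

```bash
python3 st.py;  python3 arc.py 565.3 127.5 75 -232.5 12 1.5 519.6 187 0
```

```text
[518.4 186.3 168.6] [-9.3 -2.4  8. ] 19.1989799408201 t 9.6667 R 75.24256124148083 bear 128.56022836209564 Ftang -8.766005207499257 Frad 3.9067550052469153 j6 1.4972090194058054
1.5 0.16 0.12 0 0; 1.5 0.32 0.23 0 0; 1.5 0.49 0.34 0 0; 1.5 0.65 0.44 0 0; 1.5 0.82 0.55 0 0; 1.5 0.99 0.64 0 0; 1.5 1.17 0.73 0 0; 1.5 1.34 0.82 0 0; 1.5 1.52 0.90 0 0; 1.5 1.70 0.98 0 0; 1.5 1.88 1.05 0 0; 1.5 2.07 1.12 0 0
```

>>> {"name": "apply_moves", "arguments": {
  "commands": "1.8 0.16 0.12 0 0; 1.8 0.32 0.23 0 0; 1.8 0.49 0.34 0 0; 1.8 0.65 0.44 0 0; 1.8 0.82 0.55 0 0; 1.8 0.99 0.64 0 0; 1.8 1.17 0.73 0 0; 1.8 1.34 0.82 0 0; 1.8 1.52 0.9 0 0; 1.8 1.7 0.98 0 0; 1.8 1.88 1.05 0 0"
}}

```text
t: 10.58
position: [537.2, 197.3, 168.6]
eef_rot: [-0.561, 0.563, -0.43, 0.428]
force: [-9.5, 1.2, 8.4]
finger_gap: 19.2
```

```bash
python3 st.py;  python3 arc.py 565.3 127.5 75 -249 12 1 538.4 197.5 0
python3 - <<'E'
from h import *
snap('scene','s8')
b=load('s8')['p'][:,:,::-1][230:310,245:345]
cv2.imwrite('pics/c8.png',cv2.resize(b,(750,600),interpolation=cv2.INTER_CUBIC))
E
```

```text
[537.2 197.3 168.6] [-9.5  1.2  8.4] 19.168032824602708 t 10.5833 R 75.21418775931687 bear 111.92758366982159 Ftang -8.385114472154807 Frad 4.651191897290886 j6 1.509005148706929
1.5 0.12 0.05 0 0; 1.5 0.25 0.09 0 0; 1.5 0.37 0.13 0 0; 1.5 0.50 0.17 0 0; 1.5 0.62 0.21 0 0; 1.5 0.75 0.24 0 0; 1.5 0.88 0.28 0 0; 1.5 1.00 0.31 0 0; 1.5 1.13 0.34 0 0; 1.5 1.26 0.36 0 0; 1.5 1.39 0.39 0 0; 1.5 1.52 0.41 0 0
```

View pics/c8.png

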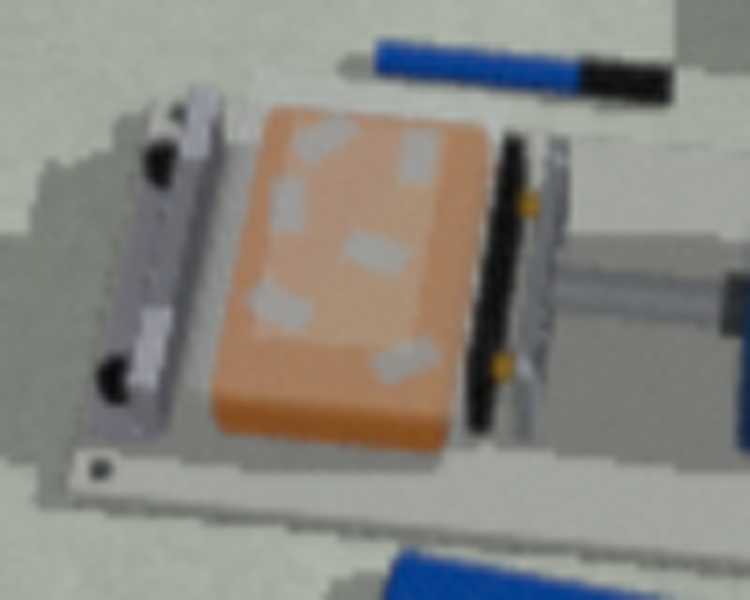

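>>> {"name": "apply_moves", "arguments": {
  "commands": "1.8 0.12 0.05 0 0; 1.8 0.25 0.09 0 0; 1.8 0.37 0.13 0 0; 1.8 0.5 0.17 0 0; 1.8 0.62 0.21 0 0; 1.8 0.75 0.24 0 0; 1.8 0.88 0.28 0 0; 1.8 1 0.31 0 0; 1.8 1.13 0.34 0 0; 1.8 1.26 0.36 0 0; 1.8 1.39 0.39 0 0; 1.8 1.52 0.41 0 0"
}}

```text
t: 11.63
position: [552.5, 201.6, 168.6]
eef_rot: [-0.562, 0.563, -0.43, 0.428]
force: [-9.1, 1.2, 7.0]
finger_gap: 19.5
```

```bash
python3 st.py;  python3 arc.py 565.3 127.5 75 -261 12 1 553.6 201.6 0
```

```text
[552.5 201.6 168.6] [-9.1  1.2  7. ] 19.51953031240549 t 11.6333 R 75.19292187199571 bear 99.79481348367412 Ftang -8.80807573501256 Frad 2.6883081676502187 j6 1.5105102087740772
1.5 0.13 0.02 0 0; 1.5 0.26 0.03 0 0; 1.5 0.39 0.05 0 0; 1.5 0.52 0.06 0 0; 1.5 0.65 0.07 0 0; 1.5 0.78 0.08 0 0; 1.5 0.91 0.09 0 0; 1.5 1.04 0.09 0 0; 1.5 1.17 0.09 0 0; 1.5 1.30 0.09 0 0; 1.5 1.43 0.09 0 0; 1.5 1.56 0.08 0 0
```

>>> {"name": "apply_moves", "arguments": {
  "commands": "1.8 0.13 0.02 0 0; 1.8 0.26 0.03 0 0; 1.8 0.39 0.05 0 0; 1.8 0.52 0.06 0 0; 1.8 0.65 0.07 0 0; 1.8 0.78 0.08 0 0; 1.8 0.91 0.09 0 0; 1.8 1.04 0.09 0 0; 1.8 1.17 0.09 0 0; 1.8 1.3 0.09 0 0"
}}

```text
t: 12.47
position: [565.6, 202.7, 168.6]
eef_rot: [-0.562, 0.562, -0.43, 0.428]
force: [-9.1, 2.9, 6.5]
finger_gap: 19.2
```

```bash
python3 st.py;  python3 arc.py 565.3 127.5 75 -271 12 1 566.6 202.5 0
```

```text
[565.6 202.7 168.6] [-9.1  2.9  6.5] 19.229703898704397 t 12.4667 R 75.20339897141835 bear 89.77508141296764 Ftang -9.065662145590203 Frad 2.9070794567312586 j6 1.507481378373162
1.5 0.13 -0.00 0 0; 1.5 0.26 -0.01 0 0; 1.5 0.39 -0.02 0 0; 1.5 0.52 -0.03 0 0; 1.5 0.65 -0.04 0 0; 1.5 0.78 -0.06 0 0; 1.5 0.91 -0.07 0 0; 1.5 1.04 -0.09 0 0; 1.5 1.17 -0.11 0 0; 1.5 1.30 -0.14 0 0; 1.5 1.43 -0.16 0 0; 1.5 1.56 -0.19 0 0
```

>>> {"name": "apply_moves", "arguments": {
  "commands": "1.8 0.13 0 0 0; 1.8 0.26 -0.01 0 0; 1.8 0.39 -0.02 0 0; 1.8 0.52 -0.03 0 0; 1.8 0.65 -0.04 0 0; 1.8 0.78 -0.06 0 0; 1.8 0.91 -0.07 0 0; 1.8 1.04 -0.09 0 0"
}}

```text
t: 13.13
position: [576.0, 201.9, 168.6]
eef_rot: [-0.562, 0.562, -0.43, 0.428]
force: [-8.4, 2.5, 5.9]
finger_gap: 19.2
```

```bash
python3 st.py;  python3 arc.py 565.3 127.5 75 -279 12 1 577 201.6 0
python3 - <<'E'
from h import *
snap('scene','s9')
b=load('s9')['p'][:,:,::-1][230:310,245:345]
cv2.imwrite('pics/c9.png',cv2.resize(b,(750,600),interpolation=cv2.INTER_CUBIC))
E
```

```text
[576.  201.9 168.6] [-8.4  2.5  5.9] 19.23767498779115 t 13.1333 R 75.14333088827138 bear 81.78715587531259 Ftang -8.694529584168873 Frad 1.2938184159884882 j6 1.5025708740150707
1.5 0.13 -0.02 0 0; 1.5 0.26 -0.05 0 0; 1.5 0.39 -0.07 0 0; 1.5 0.52 -0.10 0 0; 1.5 0.64 -0.13 0 0; 1.5 0.77 -0.17 0 0; 1.5 0.90 -0.20 0 0; 1.5 1.02 -0.24 0 0; 1.5 1.15 -0.28 0 0; 1.5 1.27 -0.32 0 0; 1.5 1.40 -0.36 0 0; 1.5 1.52 -0.41 0 0
```

View pics/c9.png

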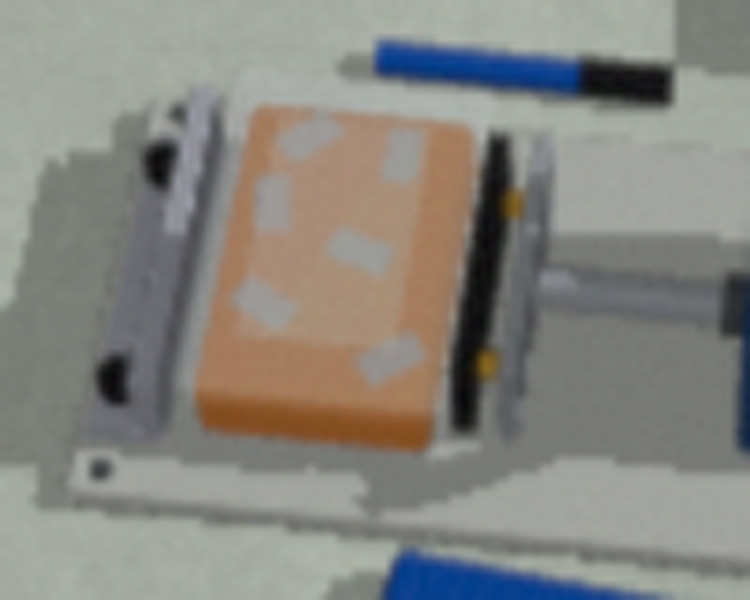

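>>> {"name": "apply_moves", "arguments": {
  "commands": "1.8 0.13 -0.02 0 0; 1.8 0.26 -0.05 0 0; 1.8 0.39 -0.07 0 0; 1.8 0.52 -0.1 0 0; 1.8 0.64 -0.13 0 0; 1.8 0.77 -0.17 0 0; 1.8 0.9 -0.2 0 0; 1.8 1.02 -0.24 0 0"
}}

```text
t: 13.85
position: [586.4, 199.6, 168.6]
eef_rot: [-0.562, 0.562, -0.43, 0.428]
force: [-8.9, 4.6, 6.4]
finger_gap: 19.2
```

```bash
python3 st.py;  python3 arc.py 565.3 127.5 75 -287 12 1 587.2 199.2 0
```

```text
[586.4 199.6 168.6] [-8.9  4.6  6.4] 19.202947752517304 t 13.85 R 75.12872806150895 bear 73.72214265496578 Ftang -9.792880083330774 Frad 1.9316923365429857 j6 1.4954743979654268
1.5 0.13 -0.04 0 0; 1.5 0.25 -0.08 0 0; 1.5 0.38 -0.12 0 0; 1.5 0.50 -0.17 0 0; 1.5 0.62 -0.22 0 0; 1.5 0.74 -0.27 0 0; 1.5 0.86 -0.32 0 0; 1.5 0.98 -0.37 0 0; 1.5 1.10 -0.43 0 0; 1.5 1.21 -0.49 0 0; 1.5 1.33 -0.55 0 0; 1.5 1.45 -0.61 0 0
```

>>> {"name": "apply_moves", "arguments": {
  "commands": "1.8 0.13 -0.04 0 0; 1.8 0.25 -0.08 0 0; 1.8 0.38 -0.12 0 0; 1.8 0.5 -0.17 0 0; 1.8 0.62 -0.22 0 0"
}}

```text
t: 14.27
position: [592.6, 197.5, 168.6]
eef_rot: [-0.562, 0.562, -0.43, 0.428]
force: [-8.8, 4.4, 5.8]
finger_gap: 19.2
```

```bash
python3 st.py;  python3 arc.py 565.3 127.5 75 -292 12 1 593.4 197 0
```

```text
[592.6 197.5 168.6] [-8.8  4.4  5.8] 19.15817979840722 t 14.2667 R 75.11777994864661 bear 68.70227723205883 Ftang -9.760332574161827 Frad 0.9147284990929605 j6 1.4900470285743497
1.5 0.12 -0.05 0 0; 1.5 0.24 -0.10 0 0; 1.5 0.36 -0.15 0 0; 1.5 0.48 -0.21 0 0; 1.5 0.59 -0.27 0 0; 1.5 0.71 -0.33 0 0; 1.5 0.83 -0.39 0 0; 1.5 0.94 -0.45 0 0; 1.5 1.05 -0.52 0 0; 1.5 1.16 -0.59 0 0; 1.5 1.27 -0.66 0 0; 1.5 1.38 -0.73 0 0
```

>>> {"name": "apply_moves", "arguments": {
  "commands": "1.8 0.12 -0.05 0 0; 1.8 0.24 -0.1 0 0; 1.8 0.36 -0.15 0 0; 1.8 0.48 -0.21 0 0; 1.8 0.59 -0.27 0 0"
}}

```text
t: 14.68
position: [598.5, 194.8, 168.6]
eef_rot: [-0.562, 0.562, -0.43, 0.428]
force: [-7.7, 4.1, 6.7]
finger_gap: 19.1
```

```bash
python3 st.py;  python3 arc.py 565.3 127.5 75 -297 12 1 599.3 194.3 0
```

```text
[598.5 194.8 168.6] [-7.7  4.1  6.7] 19.090596957030414 t 14.6833 R 75.09008536067442 bear 63.72942359765184 Ftang -8.714251021869272 Frad 0.2417733989529905 j6 1.4840625224306163
1.5 0.12 -0.06 0 0; 1.5 0.24 -0.12 0 0; 1.5 0.35 -0.18 0 0; 1.5 0.46 -0.25 0 0; 1.5 0.57 -0.32 0 0; 1.5 0.68 -0.39 0 0; 1.5 0.79 -0.46 0 0; 1.5 0.90 -0.54 0 0; 1.5 1.01 -0.61 0 0; 1.5 1.11 -0.69 0 0; 1.5 1.22 -0.77 0 0; 1.5 1.32 -0.85 0 0
```

>>> {"name": "apply_moves", "arguments": {
  "commands": "1.8 0.12 -0.06 0 0; 1.8 0.24 -0.12 0 0; 1.8 0.35 -0.18 0 0; 1.8 0.46 -0.25 0 0; 1.8 0.57 -0.32 0 0; 1.8 0.68 -0.39 0 0"
}}

```text
t: 15.18
position: [605.4, 191.0, 168.6]
eef_rot: [0.562, -0.562, 0.43, -0.428]
force: [-8.2, 5.4, 6.1]
finger_gap: 19.0
```

```bash
python3 st.py;  python3 arc.py 565.3 127.5 75 -303 12 1 606.1 190.4 0
python3 - <<'E'
from h import *
snap('scene','s10')
b=load('s10')['p'][:,:,::-1][235:300,250:320]
cv2.imwrite('pics/c10.png',cv2.resize(b,(640,594),interpolation=cv2.INTER_CUBIC))
E
```

```text
[605.4 191.  168.6] [-8.2  5.4  6.1] 18.998859804024306 t 15.1833 R 75.11149653065644 bear 57.75499587195521 Ftang -9.826500558199271 Frad 0.21599871270164736 j6 1.4759763334131337
1.5 0.11 -0.07 0 0; 1.5 0.22 -0.15 0 0; 1.5 0.33 -0.22 0 0; 1.5 0.43 -0.30 0 0; 1.5 0.54 -0.38 0 0; 1.5 0.64 -0.46 0 0; 1.5 0.74 -0.54 0 0; 1.5 0.84 -0.63 0 0; 1.5 0.94 -0.72 0 0; 1.5 1.03 -0.80 0 0; 1.5 1.13 -0.89 0 0; 1.5 1.22 -0.99 0 0
```

View pics/c10.png

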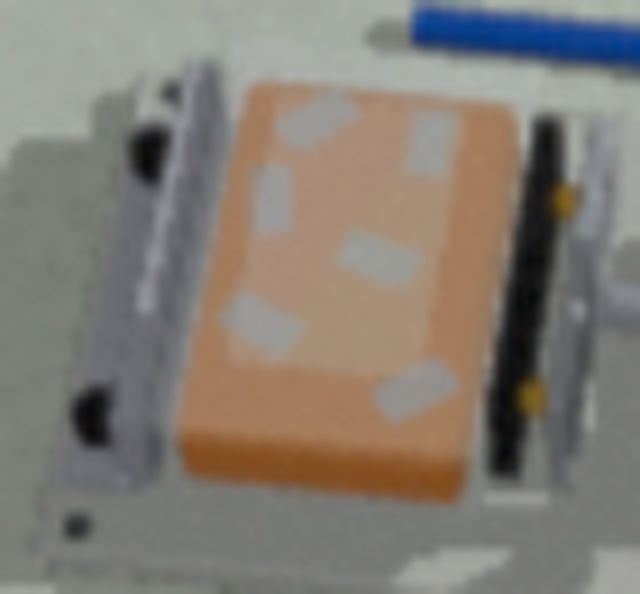

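>>> {"name": "apply_moves", "arguments": {
  "commands": "1.8 0.11 -0.07 0 0; 1.8 0.22 -0.15 0 0; 1.8 0.33 -0.22 0 0; 1.8 0.43 -0.3 0 0; 1.8 0.54 -0.38 0 0"
}}

```text
t: 15.65
position: [610.8, 187.3, 168.6]
eef_rot: [0.562, -0.562, 0.43, -0.428]
force: [-7.8, 4.7, 6.3]
finger_gap: 19.6
```

```bash
python3 st.py;  python3 arc.py 565.3 127.5 75 -308 12 1 611.5 186.6 0
```

```text
[610.8 187.3 168.6] [-7.8  4.7  6.3] 19.59735594623051 t 15.65 R 75.1037045802221 bear 52.73861472973018 Ftang -9.036750335778486 Frad -0.9357021309686621 j6 1.468683131418712
1.5 0.10 -0.08 0 0; 1.5 0.20 -0.16 0 0; 1.5 0.30 -0.25 0 0; 1.5 0.40 -0.34 0 0; 1.5 0.49 -0.42 0 0; 1.5 0.59 -0.51 0 0; 1.5 0.68 -0.61 0 0; 1.5 0.78 -0.70 0 0; 1.5 0.87 -0.80 0 0; 1.5 0.95 -0.89 0 0; 1.5 1.04 -0.99 0 0; 1.5 1.13 -1.09 0 0
```

>>> {"name": "apply_moves", "arguments": {
  "commands": "1.8 0.1 -0.08 0 0; 1.8 0.2 -0.16 0 0; 1.8 0.3 -0.25 0 0; 1.8 0.4 -0.34 0 0; 1.8 0.49 -0.42 0 0"
}}

```text
t: 16.07
position: [615.5, 183.3, 168.6]
eef_rot: [0.562, -0.562, 0.43, -0.428]
force: [-8.5, 7.2, 5.6]
finger_gap: 19.5
```

```bash
python3 st.py;  python3 arc.py 565.3 127.5 75 -313 12 1 616.4 182.4 0
```

```text
[615.5 183.3 168.6] [-8.5  7.2  5.6] 19.456123171726578 t 16.0667 R 75.0771525691578 bear 48.00631392836004 Ftang -11.156716153264988 Frad -0.3557240187393796 j6 1.460914498059129
1.5 0.10 -0.09 0 0; 1.5 0.19 -0.19 0 0; 1.5 0.29 -0.28 0 0; 1.5 0.38 -0.38 0 0; 1.5 0.46 -0.47 0 0; 1.5 0.55 -0.57 0 0; 1.5 0.64 -0.67 0 0; 1.5 0.72 -0.77 0 0; 1.5 0.80 -0.87 0 0; 1.5 0.88 -0.98 0 0; 1.5 0.96 -1.08 0 0; 1.5 1.03 -1.19 0 0
```

>>> {"name": "apply_moves", "arguments": {
  "commands": "1.8 0.1 -0.09 0 0; 1.8 0.19 -0.19 0 0; 1.8 0.29 -0.28 0 0; 1.8 0.38 -0.38 0 0"
}}

```text
t: 16.4
position: [619.1, 179.8, 168.6]
eef_rot: [0.562, -0.562, 0.43, -0.427]
force: [-9.4, 7.6, 5.5]
finger_gap: 19.4
```

```bash
python3 st.py;  python3 arc.py 565.3 127.5 75 -317 12 1 620.2 178.6 0
```

```text
[619.1 179.8 168.6] [-9.4  7.6  5.5] 19.44847204010972 t 16.4 R 75.04096984385411 bear 44.1473187289403 Ftang -12.044241022820238 Frad -1.4269295443571821 j6 1.4540933366086521
1.5 0.08 -0.09 0 0; 1.5 0.17 -0.19 0 0; 1.5 0.26 -0.29 0 0; 1.5 0.34 -0.39 0 0; 1.5 0.42 -0.49 0 0; 1.5 0.50 -0.60 0 0; 1.5 0.58 -0.70 0 0; 1.5 0.65 -0.81 0 0; 1.5 0.73 -0.92 0 0; 1.5 0.80 -1.03 0 0; 1.5 0.87 -1.14 0 0; 1.5 0.94 -1.25 0 0
```

>>> {"name": "apply_moves", "arguments": {
  "commands": "1.8 0.08 -0.09 0 0; 1.8 0.17 -0.19 0 0; 1.8 0.26 -0.29 0 0; 1.8 0.34 -0.39 0 0"
}}

```text
t: 16.73
position: [622.4, 176.2, 168.6]
eef_rot: [0.563, -0.562, 0.43, -0.427]
force: [-10.0, 9.3, 7.2]
finger_gap: 19.2
```

```bash
python3 st.py; python3 arm.py w9
```

```text
[622.4 176.2 168.6] [-10.    9.3   7.2] 19.193787763238507 t 16.7333 R 75.03211087438855 bear 40.43314647280274 Ftang -13.561158050890498 Frad -1.591784950162202 j6 1.447291531664365
arm n 1435 bear 44.06134335531357 q 2.3603598344238854 pin [619.19467425 179.65710965] sleeve in tool x,z -4.221523000934744 -2.1765333930219364
red z 150.44083925314078 200.76292646183805
```

>>> {"name": "apply_moves", "arguments": {
  "commands": "1.8 -0.08 0.1 0 0; 1.8 -0.08 0.1 0 0; 5 -0.08 0.1 0 0; 5 -0.08 0.1 0 0; 5 -0.08 0.1 0 0; 5 -0.08 0.1 0 0"
}}

```text
t: 17.28
position: [623.4, 175.2, 168.3]
eef_rot: [-0.562, 0.562, -0.429, 0.429]
force: [0.5, 0.4, -0.5]
finger_gap: 49.9
```

```bash
python3 st.py; python3 arm.py w10
python3 - <<'E'
from h import *
P,p,ok=cloud('w10');p=p.astype(int)
red=ok&(np.hypot(P[...,0]-565,P[...,1]-127)<110)&(p[...,0]>110)&(p[...,1]<70)&(p[...,2]<70)&(P[...,2]>115)&(P[...,2]<230);Q=P[red]
print([np.median(Q[(Q[:,2]>l)&(Q[:,2]<l+15)],0).round(1) for l in(150,165,180)])
cv2.imwrite('pics/c11.png',load('w10')['p'][:,:,::-1])
E
```

```text
[623.4 175.2 168.3] [ 0.5  0.4 -0.5] 49.89910891553622 t 17.2833 R 75.18392124648452 bear 39.421488715672425 Ftang -0.002252242564510432 Frad 0.6290254170124047 j6 1.4491336424244925
arm n 1207 bear 42.18165830394506 q 2.3931665274707847 pin [620.87646936 177.86125547] sleeve in tool x,z -3.1843610428691096 -1.7254881211008042
red z 149.94611534523702 200.30088014601895
[array([620.7, 184.3, 158.6]), array([620.7, 184.2, 173.2]), array([620.4, 184.2, 188.1])]
```

View pics/c11.png

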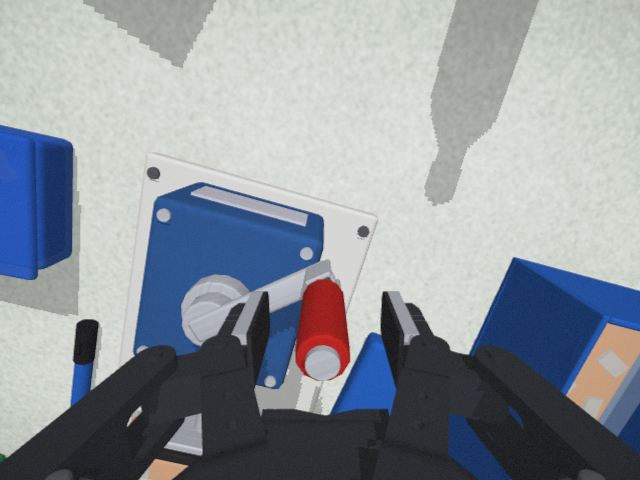

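>>> {"name": "apply_moves", "arguments": {
  "commands": "5 -0.1 0.09 0 -7; 5 -0.1 0.09 0 -14; 5 -0.1 0.09 0 -21; 5 -0.1 0.09 0 -28; 5 -0.1 0.09 0 -35; 5 -0.1 0.09 0 -42; 5 -0.1 0.09 0 -49; 5 -0.1 0.09 0 -56; 5 -0.1 0.09 0 -63; 5 -0.1 0.09 0 -64.5; 5 -0.1 0.09 0 -64.5; 5 -0.1 0.09 0 -64.5",
  "force": 25
}}

```text
t: 18.33
position: [622.2, 176.3, 168.5]
eef_rot: [-0.247, 0.247, -0.663, 0.663]
force: [-0.3, 0.3, 0.6]
finger_gap: 49.7
```

>>> {"name": "apply_moves", "arguments": {
  "commands": "4 0 0 0 0; 3 0 0 0 0; 1.8 0 0 0 0; 1.8 0 0 0 0; 1.8 0 0 0 0; 1.8 0 0 0 0",
  "force": 25
}}

```text
t: 18.83
position: [622.3, 176.3, 168.7]
eef_rot: [-0.247, 0.246, -0.663, 0.663]
force: [0.1, -2.5, 0.5]
finger_gap: 19.1
```

```bash
python3 st.py
python3 - <<'E'
from h import *
from scipy.spatial.transform import Rotation as Ro
w=state()['eef_rot'];R=Ro.from_quat([w[1],w[2],w[3],w[0]]).as_matrix();print('jaw',np.degrees(np.arctan2(R[1,2],R[0,2])))
s=41.5
for b in (5,15,25,35,45,55,65,72,79,86,90,90): print('1.8 %.2f %.2f %.2f 0'%(-.07615*s*np.sin(np.radians(b)),-.0648*s*np.sin(np.radians(b)),-.1*s*(1-np.cos(np.radians(b)))),end='; ')
E
```

```text
[622.3 176.3 168.7] [ 0.1 -2.5  0.5] 19.100218750351154 t 18.8333 R 75.02714381968808 bear 40.55246941058363 Ftang 1.9433369831634328 Frad -1.5127146604215547 j6 2.5763553445659952
jaw -49.21625307890205
1.8 -0.28 -0.23 -0.02 0; 1.8 -0.82 -0.70 -0.14 0; 1.8 -1.34 -1.14 -0.39 0; 1.8 -1.81 -1.54 -0.75 0; 1.8 -2.23 -1.90 -1.22 0; 1.8 -2.59 -2.20 -1.77 0; 1.8 -2.86 -2.44 -2.40 0; 1.8 -3.01 -2.56 -2.87 0; 1.8 -3.10 -2.64 -3.36 0; 1.8 -3.15 -2.68 -3.86 0; 1.8 -3.16 -2.69 -4.15 0; 1.8 -3.16 -2.69 -4.15 0;
```

>>> {"name": "apply_moves", "arguments": {
  "commands": "1.8 -0.28 -0.23 -0.02 0; 1.8 -0.82 -0.7 -0.14 0; 1.8 -1.34 -1.14 -0.39 0; 1.8 -1.81 -1.54 -0.75 0; 1.8 -2.23 -1.9 -1.22 0; 1.8 -2.59 -2.2 -1.77 0; 1.8 -2.86 -2.44 -2.4 0; 1.8 -3.01 -2.56 -2.87 0; 1.8 -3.1 -2.64 -3.36 0; 1.8 -3.15 -2.68 -3.86 0; 1.8 -3.16 -2.69 -4.15 0; 1.8 -3.16 -2.69 -4.2 0"
}}

```text
t: 19.83
position: [590.4, 148.6, 127.0]
eef_rot: [-0.246, 0.246, -0.662, 0.663]
force: [-1.5, -5.7, 7.4]
finger_gap: 19.3
```

```bash
python3 st.py
cat > hd.py <<'E'
from h import *
import sys
for n in ('wrist','scene'):
    f=sys.argv[1]+n; snap(n,f)
    P,p,ok=cloud(f);p=p.astype(int)
    red=ok&(np.hypot(P[...,0]-565,P[...,1]-127)<110)&(p[...,0]>110)&(p[...,1]<75)&(p[...,2]<75)&(P[...,2]>115)&(P[...,2]<230);Q=P[red]
    if len(Q)<8: print(n,len(Q)); continue
    m=Q.mean(0);w,V=np.linalg.eigh(np.cov((Q-m).T));d=V[:,2];t=(Q-m)@d
    r=Q[:,:2]-[565.3,127.5];rr=np.hypot(*r.T)
    # top ridge height versus radius
    print(n,len(Q),m.round(1),d.round(3),'z',Q[:,2].min().round(1),Q[:,2].max().round(1),[(lo,np.percentile(Q[(rr>lo)&(rr<lo+12),2],95).round(1)) for lo in(12,24,36,48) if ((rr>lo)&(rr<lo+12)).sum()>3], 'bear',np.degrees(np.arctan2(d[1],d[0])))
E
python3 hd.py h1
```

```text
[590.4 148.6 127. ] [-1.5 -5.7  7.4] 19.29570287054207 t 19.8333 R 32.79760731000526 bear 40.155059298898394 Ftang 3.377510831856329 Frad -4.853459186008577 j6 2.539897062126715
wrist 7305 [598.  155.2 155.5] [-0.71  -0.627  0.32 ] z 140.4 165.8 [(12, np.float64(164.7)), (24, np.float64(162.9)), (36, np.float64(159.1)), (48, np.float64(155.2))] bear -138.5346330082231
scene 48 [607.9 162.  153.1] [-0.675 -0.605  0.423] z 145.0 162.7 [(36, np.float64(161.9)), (48, np.float64(158.7))] bear -138.14333778049792
```

>>> {"name": "apply_moves", "arguments": {
  "commands": "5 0 0 0 0; 5 0 0 0 0; 5 0 0 0 0; 5 0 0 3 0; 5 0 0 6.5 0; 3 0 0 6.5 0; 0 -0.2 -0.2 6.5 0; 0 -0.2 -0.2 6.5 0; 0 -0.2 -0.2 6.5 0; 0 -0.2 -0.2 6.5 0"
}}

```text
t: 20.77
position: [588.0, 147.5, 190.4]
eef_rot: [0.246, -0.247, 0.663, -0.663]
force: [0.5, 0.0, 0.3]
finger_gap: -0.2
```

```bash
python3 st.py; python3 hd.py h2
```

```text
[588.  147.5 190.4] [0.5 0.  0.3] -0.21639177651575747 t 20.7667 R 30.229481638564273 bear 41.42039312747834 Ftang 0.3107699509367286 Frad 0.36376175596890714 j6 2.5371820334787185
wrist 2598 [601.3 158.1 154.1] [-0.684 -0.65   0.332] z 143.4 187.0 [(24, np.float64(161.1)), (36, np.float64(159.3)), (48, np.float64(155.1))] bear -136.46094675255762
scene 78 [601.4 156.  155.1] [-0.679 -0.634  0.371] z 144.0 190.2 [(24, np.float64(165.4)), (36, np.float64(164.0)), (48, np.float64(156.1))] bear -136.9808122043606
```

>>> {"name": "apply_moves", "arguments": {
  "commands": "0 0 0 -0.8 0; 0 0 0 -1.6 0; 0 0 0 -2.2 0; 0 0 0 -2.7 0; 0 0 0 -3.1 0; 0 0 0 -3.4 0; 0 0 0 -3.5 0; 0 0 0 -3.5 0"
}}

```text
t: 21.53
position: [588.5, 147.6, 156.3]
eef_rot: [0.246, -0.246, 0.663, -0.663]
force: [1.0, 0.7, 0.5]
finger_gap: -0.4
```

>>> {"name": "apply_moves", "arguments": {
  "commands": "0 0 0 -0.1 0; 0 0 0 -0.2 0; 0 0 0 -0.3 0; 0 0 0 -0.3 0"
}}

```text
t: 21.87
position: [588.8, 147.4, 154.4]
eef_rot: [-0.247, 0.246, -0.663, 0.663]
force: [-1.1, -1.2, 7.2]
finger_gap: 0.4
```

```bash
python3 st.py; python3 hd.py h3
```

```text
[588.8 147.4 154.4] [-1.1 -1.2  7.2] 0.393569957590394 t 21.8667 R 30.757773798450827 bear 40.314297696063875 Ftang 0.2605008624963313 Frad -1.6120763938091993 j6 2.537195703275212
wrist 2247 [604.7 161.2 143.9] [-0.733 -0.68   0.034] z 131.5 152.9 [(24, np.float64(142.3)), (36, np.float64(146.8)), (48, np.float64(146.6))] bear -137.15006308739564
scene 35 [607.5 162.6 143.9] [-0.909 -0.395 -0.133] z 138.5 153.7 [(36, np.float64(147.8)), (48, np.float64(149.3))] bear -156.54121900700105
```

>>> {"name": "apply_moves", "arguments": {
  "commands": "0 0 0 -0.12 0; 0 0 0 -0.12 0; 0 0 0 -0.12 0; 0 0 0 1 0; 0 0 0 4 0; 0 0 0 8 0; 0 -4 0 10 0; 0 -8 0 10 0; 0 -12 0 10 0; 0 -12 0 10 0; 0 -12 0 10 0"
}}

```text
t: 22.88
position: [466.9, 147.7, 254.6]
eef_rot: [-0.247, 0.246, -0.663, 0.663]
force: [0.3, -0.1, 0.5]
finger_gap: 0.4
```

```bash
python3 st.py; python3 hd.py h4
python3 - <<'E'
from h import *
P,p,ok=cloud('h4scene');P0,p0,ok0=cloud('s0')
# what changed apart from arm/jig: marker, brick, boxes
d=(np.abs(p.astype(int)-p0.astype(int)).sum(-1)>60); n,l,s,c=cv2.connectedComponentsWithStats(d.astype(np.uint8))
print([(s[i].tolist()) for i in range(1,n) if s[i,4]>25])
p=p.astype(int)
o=ok&(p[...,0]>170)&(p[...,0]-p[...,2]>60)&(P[...,2]>50)&(P[...,2]<85)&(abs(P[...,0]-566)<110)&(P[...,1]<60)&(P[...,1]>-200)
print('tub',cv2.minAreaRect(P[o][:,:2].astype(np.float32)))
g=ok&(abs(P[...,0]-566)<75)&(P[...,1]<-130)&(P[...,1]>-200)&(P[...,2]>50)&(P[...,2]<72)&(p.max(-1)-p.min(-1)<30);Q=P[g]
k=np.polyfit(Q[:,0],Q[:,1],1);print('fence',len(Q),k,'deg',np.degrees(np.arctan(k[0])))
b=ok&(p.max(-1)<55)&(abs(P[...,0]-566)<75)&(P[...,1]<60)&(P[...,1]>-120)&(P[...,2]>40)&(P[...,2]<80);Q=P[b]
k=np.polyfit(Q[:,0],Q[:,1],1);print('pad',len(Q),Q.mean(0),'deg',np.degrees(np.arctan(k[0])))
E
```

```text
[466.9 147.7 254.6] [ 0.3 -0.1  0.5] 0.3502537149772632 t 22.8833 R 100.46946239756218 bear 168.3868750001444 Ftang -0.05474731922548818 Frad -0.3103640582058604 j6 2.5638256449617893
wrist 2386 [593.1 153.9 144.1] [-0.753 -0.658 -0.002] z 136.4 148.5 [(12, np.float64(146.8)), (24, np.float64(146.7)), (36, np.float64(146.8)), (48, np.float64(146.7))] bear -138.86645738846715
scene 68 [598.8 154.9 143.9] [-0.773 -0.635  0.008] z 133.9 149.7 [(12, np.float64(148.1)), (24, np.float64(149.5)), (36, np.float64(146.9)), (48, np.float64(148.0))] bear -140.59172338886376
[[127, 0, 311, 209, 24750], [149, 74, 51, 65, 1599], [318, 114, 14, 23, 94], [328, 118, 24, 4, 48], [269, 129, 41, 7, 202], [166, 178, 12, 8, 61], [209, 178, 46, 21, 407], [106, 199, 64, 62, 2793], [68, 232, 6, 16, 37], [175, 234, 110, 54, 2191], [362, 237, 25, 42, 415], [284, 246, 40, 48, 626], [319, 250, 28, 41, 295], [326, 292, 15, 4, 42]]
tub ((0.0, 0.0), (0.0, 0.0), 0.0)
fence 347 [-5.76226663e-02 -1.25681859e+02] deg -3.2978887395832723
pad 117 [576.91308338 -46.95931633  61.43841761] deg -1.2124482802656373
```

Run:
```python
from h import *
for f in('s0','h4scene'):
    P,p,ok=cloud(f);p=p.astype(int)
    o=ok&(p[...,0]-p[...,2]>45)&(P[...,2]>45)&(P[...,2]<90)&(abs(P[...,0]-566)<120)&(P[...,1]<60)&(P[...,1]>-220)
    Q=P[o]; xs=np.arange(510,625,8); lo=[];hi=[]
    for x in xs:
        y=Q[abs(Q[:,0]-x)<5,1]; lo.append(np.percentile(y,3));hi.append(np.percentile(y,97))
    print(f,len(Q),'y',np.mean(lo),np.mean(hi),'edge deg',np.degrees(np.polyfit(xs,lo,1)[0]),np.degrees(np.polyfit(xs,hi,1)[0]))
print(job_done())
```

```text
s0 943 y -111.11173350035433 -2.5884784866759047 edge deg -1.1597200610024265 3.2051204765149386
h4scene 951 y -148.6114668021411 -55.37685961198844 edge deg -0.4417019021831533 0.4971528976866948
the job is handed in; nothing more can be done
None
```

The tub is clamped at about 30 N, the handle is folded flat on the crank arm, and the gripper is clear. I handed the job in at about 23 s of the 72 s.

**What I did:** I gripped the handle and swung it upright, then cranked clockwise to about 8.7 rad. The handle force rose from 8.8 N running free to 13.6 N. That works out at 30 N of squeeze and agrees with about 0.27 rad of crank past contact. I then folded the handle back down.

**Last checks:**
- **Handle:** flat, its top level at 147 mm along its whole length.
- **Crank:** still at its final bearing, about 40°, within 1°.
- **Tub:** edges square to within about 0.5°, moved towards the fence.
- **Arm:** standing free with about 0 N on the wrist.

**What went wrong or stayed uncertain:**
- **Slipped grip:** early in the cranking my 60 N grip let the handle slip to the edge of the pads, with about 55 N on the wrist. I let go, re-centred and carried on at 30 N. The wrist limit is 120 N. The 40 N limit for the arm or gripper body should not apply, since as far as I could tell the fingers were carrying that load.
- **Folding:** the first fold stopped about 20° short of flat, so I pressed the handle down with the closed fingertips at roughly 10 N.
- **Fence angle:** a rough depth fit put the fence at -3.3° against -1.2° for the pad. I take this as noise, because the tub's own edges came out square.
- **Loose items:** I compared start and end pictures only by pixel change. Most of the differences were the arm, its shadow and the jig. I had no pictures left to view and confirm that nothing else moved.

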